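# Reset the jar stop on the belt feeder

### The job

First switch the jar feeder off by flipping the red lever of its yellow isolator box over to OFF, the side towards you. Then pull up the red plunger knob on the blue jar-stop slide, shift the slide along its drilled tube to the very next hole towards the green end cap, and let the pin drop in. The plunger's spring is worn and leaves the pin only part-way in, so push the knob down until the pin is fully home and finish while still holding it down there; leave the jars, lids, bowl and pen where they are.

Things in the scene. Friction and masses are not known exactly. Their poses are not given: they have to be found in the camera images.
- isolator_box: Yellow isolator box fixed to the table, 90 x 70 x 55 mm (x, y, z), on the left or the right of the robot. Origin: centre of its underside; z up. The lever swings in the box's own x-z plane: OFF is towards the box's -x (roughly towards the robot), ON towards its +x.
- lever_pivot (a point): Pivot of the isolator lever, 58 mm above the table over the middle of the box; hinge axis along the box's y.
- lever_tip (a point): Centre of the thick red end of the lever, 60 mm from the pivot. The lever is a 12 mm round bar, 20 mm thick from 45 to 62 mm from the pivot, round end at 72 mm.
- isolator (a joint): Lever angle in rad: 0 = fully OFF (leans 0.55 rad from upright towards the box's -x), 1.1 = fully ON (leans 0.55 rad towards +x); starts at ON. Heavy-ended (0.18 kg) and over-centre: once past upright (0.55) it tips on to the nearer end and stays. A push of 1 to 2 N at its end moves it.
- feeder: Jar feeder fixed to the table: low black belt and, on the robot's side of it, an aluminium square tube 30 mm wide, 220 mm long, top 85 mm above the table. Origin: on the table under the tube's middle; y runs along the tube, x to the belt (away from the robot), z up. Belt centre line at x = 100 mm, top at 55 mm, a 90 mm tall jar on it at about y = +150 and -150 mm.
- slide_mid (a point): Middle of the blue jar-stop slide (50 mm long along the tube) on top of the tube, 85 mm above the table. The slide carries a white stop arm over the belt, top 97 mm above the table.
- stop_slide (a joint): Position of the slide along the feeder's y in m. The tube's top has five holes at -0.070, -0.035, 0, 0.035, 0.070; the slide starts locked in the middle one (0). About 1.5 N of friction while the pin is out, about 1 mm of play while it is in a hole.
- knob (a point): Centre of the red plunger knob on the slide: upright cylinder 28 mm across, 34 mm tall, 17 mm either way of this point. Height of this point over the table: 127 mm with the pin home, about 134 mm when let go, 143 mm as the pin leaves the hole. Free all round; a collar 22 mm wide below it ends 107 mm above the table.
- pin (a joint): Lift of the plunger in m: 0 = pin fully home, about 0.0067 = where the worn spring leaves it (still locked in the hole), above 0.016 = pin out of the hole and slide free, 0.026 = upper stop. The spring is 0.7 N per mm: about 5 N to press it home, about 7 N to lift it to 0.018. Between holes a released pin rests on the tube at 0.016.
- cap_green: Green plastic end cap on one end of the tube (which end varies), 44 x 24 x 44 mm; origin: centre of its underside, 115 mm along the tube from the middle hole.
- cap_orange: Orange end cap on the other end of the tube, same size.
- bowl: Small steel bowl on the table, on the side opposite to the isolator box, 110 mm wide, 45 mm tall; leave alone. Origin: centre of its underside.
- jar_a: Closed glass jar on the belt at the +y end, 62 mm wide, 90 mm tall; leave alone. Origin: centre of its underside.
- jar_b: The same jar at the -y end of the belt; leave alone.
- jar_c: Glass jar on the table at the left, 66 mm wide, 90 mm tall; leave alone. Origin: centre of its underside.
- jar_lid_a: White jar lid on the table at the right, 62 mm wide, 14 mm tall; leave alone.
- jar_lid_b: A second white jar lid at the right; leave alone.
- pen: Black pen lying on the table at the left, 12 mm thick, about 130 mm long; leave alone.
Mind the look-alikes: they are no part of the job. There is more than one size of the isolator_box; the job needs the largest.

How it is judged:
On the way, in this order (a step that is already met when the one before it is completed fails the run):
1. the isolator lever is flipped to OFF (value of joint isolator below 0.15 rad), for 0.2 s.
2. the plunger is pulled up so that the pin is out of its hole (value of joint pin above 0.0165 m), for 0.05 s.
3. the slide is at the next hole towards the green cap and the pin has dropped in (horizontal distance between slide_mid and cap_green between 0.077 and 0.083 m and value of joint pin below 0.011 m), for 0.1 s.
At the end, for the whole second after the job is handed in: The lever is within 0.15 rad of OFF, the slide within 3 mm of the next hole towards the green cap, and the fingers still hold the knob (more than 2 N on it) with the pin within 2 mm of fully home (value of joint isolator below 0.15 rad and horizontal distance between slide_mid and cap_green between 0.077 and 0.083 m and value of joint pin below 0.002 m and contact force between the fingers and pin above 2 N); the arm keeps its last pose, push and grip.
It fails at once if the pin is pulled out while the feeder is still on (value of joint isolator above 0.55 rad and value of joint pin above 0.0165 m).
It fails at once if a jar, lid, the bowl or the pen is pushed out of place (more than 30 mm) (distance of any of bowl, jar_a, jar_b, jar_c, jar_lid_a, jar_lid_b, pen from where it was at the start of the episode above 0.03 m).
It also fails if it takes over 56 s, if anything falls off the work surface, if the arm or the gripper's body presses on something with over 40 N, if the wrist force passes 120 N, or if a joint passes its speed limit or range.

### The arm

A 7-joint arm with a two-finger parallel gripper is mounted at the origin on the work surface. World frame = base frame: x ahead of the robot, y to its left, z up, the work surface at z = 0. Lengths are in m, angles in rad, forces in N, time in s.
With the tool pointing down it reaches from about 0.425 to 0.925 m from the base axis. Payload 6.8 kg.
Tool frame: the origin (TCP) lies between the finger pads; the fingertips stand r.tcp_to_tips ahead of it and the grasp point (between the pads) lies 3 mm ahead of it (r.tcp_to_tips is the distance from the TCP to the fingertips, in m); z points along the fingers, y is the line along which they close (so a half turn about z gives the same grasp; the last joint's range is limited). The gripper opens to 85 mm and grips with 20 to 120 N. Pads are 22 mm wide; open, the fingers measure 114 mm over their backs; the gripper's body (76 mm by 85 mm) begins 54 mm behind the grasp point. The pads swing forward as they close: fully open they stand 13 mm farther back than shut.
Start: joints at [-0.108, 0.477, 0.022, 1.555, -0.011, 1.109, -0.083], TCP at [0.675, 0, 0.253] pointing down, gripper open.
Joint ranges: [-2.96, 2.96], [-0.34, 2.1], [-1.41, 1.46], [0.24, 2.44], [-1.37, 4.51], [0.17, 1.92], [-2.96, 2.96]. Speed limits (rad/s): [2.39, 2.39, 3.14, 3.14, 3.14, 3.14, 3.14].

### API

Orientations are given as a rotation vector (axis times angle).
In Python, from bench import r gives the robot as it stands. The module is installed in compiled form; this text tells all that it offers.
- The arm moves only by the tool step_arm, never from a script. Its argument "moves" is a list of rows, each an object of numbers: "rx", "ry", "rz": the turn, a rotation vector about the tool's x, y, z in degrees; "dx", "dy", "dz": the shift along the tool's x, y, z in mm; "gripper": the opening, from -1 (shut) to 1 (fully open). In form: [{"rx": .., "ry": .., "rz": .., "dx": .., "dy": .., "dz": .., "gripper": ..}, ...]. A call has 1 to 20 rows; each row shifts and turns the commanded pose from where the row before left it, along the tool's axes as they then stand; what a row does not reach is not made up. A row lasts 1/8 s, in which the tool goes at most 62.5 mm and 10.7 degrees, less where a joint would pass 70% of its speed; a pose out of reach is approached as far as the arm can. A call is refused whole if a number of a shift passes 62.5 or a number of a turn 10.7, either way. A call with a gripper value outside its range is refused whole. The fingers move at their own pace and stop on an object; "grip_force" is the grip in N (left out, the last holds). Time passes only in rows, so rows that do not move let the fingers close. It gives the time, the measured TCP pose, the force, the opening and the grip force at its end, in the units of the state.
- r.get_obs(): the state, without advancing time (a new reading comes with each control period).
- r.grab_frame(name): name is "scene" or "side" or "wrist"; returns the picture (480x640x3 uint8, blue, green, red); there is no depth.
- r.camera_info(name): a dict with "mtx" (3x3 intrinsics, pixels), "rvec" (rotation vector, rad) and "tvec" (3), from world to camera coordinates, as OpenCV has them. Camera axes: x right, y down, z forward; pixel columns grow to the right and rows downward; lengths in m; the calibration is good to about 2 mm. The wrist camera is an equidistant fisheye: a pixel r from the principal point sees the ray r / f radians off the axis. A picture is of the moment at which its call begins: read the wrist's pose just before it. camera_info takes no time and is no camera call; for the wrist camera it gives the pose at the moment of the call.
- r.hand_in(): hands the job in; it is judged then, once.
The state is a dict: "clock": time; "joints": joint angles; "qvel": joint speeds; "tau": joint torques, N m; "tcp_pos": TCP position; "orientation": TCP orientation; "contact_force": force on the tool from outside, world axes, zero at the start; "moment": the same for the moment, N m; "grip_width": finger opening in m; "gripper_force": force on a finger pad.
Only numpy, scipy, OpenCV 4.12 (cv2) and the standard library are available. Lean on these libraries where they do the work, as an engineer would, in place of code of your own. Each camera call takes 0.05 s, during which the arm holds its last target. There are 200 camera calls.

## Working session

There is one attempt and no reset: what is moved stays moved. The work goes in short steps, Python scripts to look and compute and a tool call to move; the robot and the scene stay as the last step left them, time stands still between calls to the robot, and variables do not carry over. Pictures are saved under pics/ and viewed, at most 10 in all, crops included, and the job is handed in when it is done.

Besides the shell and the picture viewer there is one more tool, called after "Request:" as name([rows], argument=value, ...), one row to a line, values as JSON. step_arm: Moves the arm, as the interface text tells. Its arguments: {"type":"object","properties":{"moves":{"type":"array","items":{"type":"object","properties":{"rx":{"type":"number"},"ry":{"type":"number"},"rz":{"type":"number"},"dx":{"type":"number"},"dy":{"type":"number"},"dz":{"type":"number"},"gripper":{"type":"number"}}}},"grip_force":{"type":"number"}},"required":["moves"]}

```bash
mkdir -p pics; python3 - <<'E'
from bench import r
import cv2,numpy as np
o=r.get_obs();print(o['clock'],o['tcp_pos'],o['orientation'],r.tcp_to_tips,o['grip_width'])
for n in("scene","side"):
    f=r.grab_frame(n);cv2.imwrite(f"pics/{n}0.png",f);c=r.camera_info(n);print(n,c)
E
```

```text
0.0 [ 6.74453184e-01 -9.12207992e-06  2.52325884e-01] [-2.22057191e+00 -2.22065562e+00  2.19916171e-03] 0.022 0.0853463375509536
scene {'mtx': array([[533.66291276,   0.        , 320.6874697 ],
       [  0.        , 533.66291276, 237.90833726],
       [  0.        ,   0.        ,   1.        ]]), 'rvec': array([ 2.28929201,  0.64619841, -0.28685893]), 'tvec': array([-0.43835712, -0.13312432,  1.57071075])}
side {'mtx': array([[511.49436905,   0.        , 330.86895987],
       [  0.        , 511.49436905, 233.84131262],
       [  0.        ,   0.        ,   1.        ]]), 'rvec': array([ 0.40878884, -2.79236966,  1.10040118]), 'tvec': array([0.50534554, 0.19184792, 1.17722124])}
```

View pics/scene0.png

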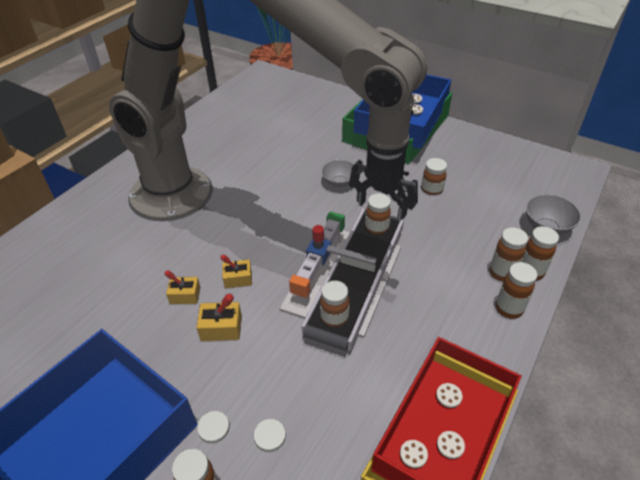

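View pics/side0.png

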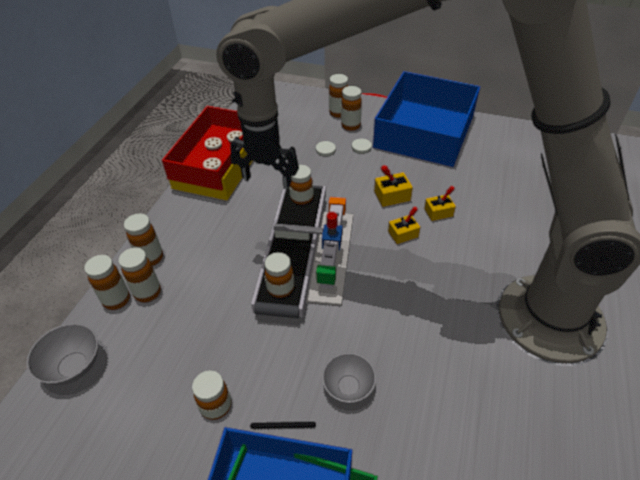

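The scene view shows three yellow boxes with red levers, at (219,320), (182,290) and (237,272). The one at (219,320), side view (393,188), looks largest. The red knob is at (318,234) in scene and (332,220) in side. The green cap is at (335,220) in scene and the orange cap at (300,286). Next I'll measure these and take the enlarged crop.

```bash
cat > h.py <<'E'
import cv2,numpy as np
from bench import r
C={n:r.camera_info(n) for n in("scene","side")}
def P(n):
    c=C[n];return c['mtx']@np.c_[cv2.Rodrigues(c['rvec'])[0],c['tvec']]
def tri(a,b):
    X=cv2.triangulatePoints(P("scene"),P("side"),np.float64(a).reshape(2,1),np.float64(b).reshape(2,1))[:,0];return X[:3]/X[3]
def plane(n,uv,z):
    c=C[n];R=cv2.Rodrigues(c['rvec'])[0];o=-R.T@c['tvec'].ravel();d=R.T@np.linalg.inv(c['mtx'])@np.r_[uv,1.];return o+d*(z-o[2])/d[2]
def proj(n,X):
    p=P(n)@np.r_[X,1.];return p[:2]/p[2]
HSV={'red':((172,140,60),(180,255,255)),'red2':((0,140,60),(5,255,255)),'yellow':((18,140,80),(32,255,255)),'orange':((6,170,120),(16,255,255)),'green':((45,120,40),(85,255,255)),'blue':((100,140,40),(125,255,255))}
def mask(f,k):
    h=cv2.cvtColor(f,cv2.COLOR_BGR2HSV);m=cv2.inRange(h,*HSV[k])
    return m|cv2.inRange(h,*HSV['red2']) if k=='red' else m
def blobs(f,k,box,amin=15):
    x0,y0,x1,y1=box;m=mask(f,k);z=np.zeros_like(m);z[y0:y1,x0:x1]=m[y0:y1,x0:x1]
    n,l,s,c=cv2.connectedComponentsWithStats(z);return [(s[i].tolist(),c[i].round(1).tolist(),l==i) for i in range(1,n) if s[i][4]>=amin]
E
python3 - <<'E'
from h import *
f={n:cv2.imread(f"pics/{n}0.png") for n in("scene","side")}
B={'scene':(150,195,370,345),'side':(310,150,470,290)}
for n in f:
    for k in('red','yellow','orange','green','blue'):
        for s,c,m in blobs(f[n],k,B[n]):
            e=''
            if k=='red':
                ys,xs=np.nonzero(m);e=('top',xs[ys==ys.min()].mean(),ys.min(),'bot',xs[ys==ys.max()].mean(),ys.max())
            if k=='yellow': 
                ct=cv2.findContours(m.astype('uint8'),0,2)[0][0];e=cv2.approxPolyDP(cv2.convexHull(ct),3,True)[:,0].tolist()
            print(n,k,s,c,e)
a=cv2.resize(f['scene'][250:350,150:270],None,fx=4,fy=4,interpolation=2);b=cv2.resize(f['scene'][200:310,270:380],None,fx=3,fy=3,interpolation=2)
c=cv2.resize(f['side'][150:210,355:425],None,fx=4,fy=4,interpolation=2)
im=np.zeros((600,800,3),'uint8');im[:330,470:800]=b;im[:400,:480]=a;im[340:580,500:780]=c
cv2.imwrite('pics/crop1.png',im)
E
```

```text
scene red [313, 226, 10, 16, 134] [317.8, 233.1] ('top', np.float64(317.5), np.int64(226), 'bot', np.float64(318.5), np.int64(241))
scene red [221, 255, 14, 12, 51] [227.0, 260.1] ('top', np.float64(223.0), np.int64(255), 'bot', np.float64(233.0), np.int64(266))
scene red [165, 271, 15, 12, 55] [171.4, 276.1] ('top', np.float64(167.0), np.int64(271), 'bot', np.float64(178.0), np.int64(282))
scene red [218, 294, 15, 18, 110] [225.2, 302.0] ('top', np.float64(228.5), np.int64(294), 'bot', np.float64(219.5), np.int64(311))
scene yellow [223, 260, 28, 27, 484] [237.1, 275.3] [[248, 260], [250, 283], [226, 286], [223, 263]]
scene yellow [167, 278, 31, 25, 486] [183.4, 292.6] [[197, 279], [196, 301], [171, 302], [167, 294], [169, 285], [184, 278]]
scene yellow [197, 303, 42, 37, 1025] [218.4, 324.0] [[237, 303], [237, 338], [202, 339], [197, 327], [201, 304]]
scene orange [290, 276, 19, 11, 127] [299.3, 281.1] 
scene green [329, 213, 15, 7, 63] [335.9, 215.9] 
scene blue [308, 241, 22, 14, 121] [318.8, 248.3] 
side red [381, 166, 13, 15, 72] [386.7, 171.6] ('top', np.float64(384.0), np.int
[... 277 characters left out ...]
p.float64(406.5), np.int64(221))
side red [327, 212, 11, 17, 152] [331.6, 219.8] ('top', np.float64(331.0), np.int64(212), 'bot', np.float64(332.0), np.int64(228))
side yellow [375, 172, 38, 35, 729] [394.3, 190.2] [[402, 172], [412, 187], [410, 199], [383, 206], [375, 179]]
side yellow [426, 195, 30, 26, 414] [440.6, 208.6] [[448, 195], [455, 206], [452, 215], [432, 220], [426, 199]]
side yellow [389, 216, 31, 27, 437] [404.9, 230.2] [[412, 216], [419, 226], [418, 235], [397, 242], [389, 222]]
side orange [329, 197, 17, 8, 102] [337.1, 200.6] 
side green [316, 266, 20, 19, 314] [325.6, 274.4] 
side blue [385, 150, 75, 17, 650] [431.6, 155.2] 
side blue [323, 225, 19, 22, 196] [332.4, 234.2]
```

View pics/crop1.png

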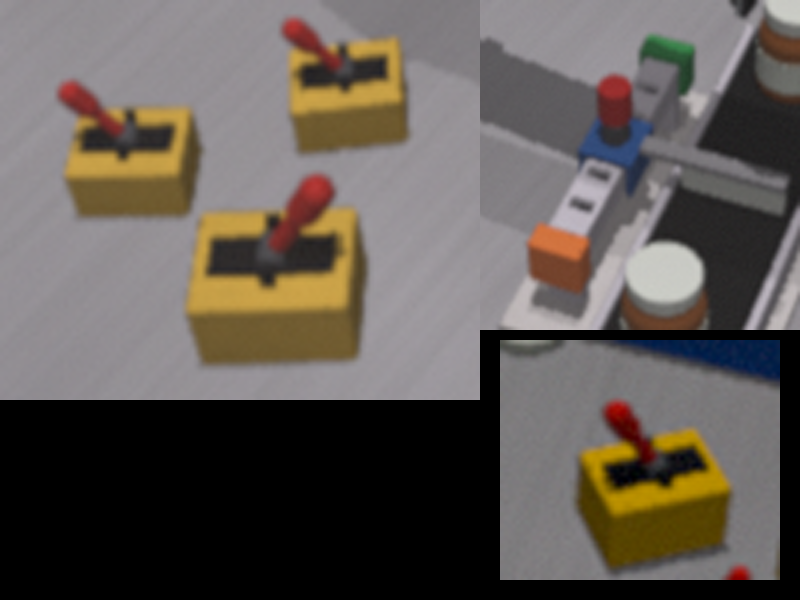

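The crop confirms the large box (scene top-face corners about (201,303), (239,302), (238,326), (197,327)). Its lever leans to the right, away from the robot, so it is ON. The two small boxes are decoys with their levers the other way.

```bash
python3 - <<'E'
from h import *
np.set_printoptions(precision=4,suppress=True)
S=[(200.8,303.2),(239.3,302),(238,326.2),(197.5,327)]
D=[(383,193.8),(375,178),(403.8,172.5),(412.5,188)]
print('scene top',*[plane('scene',p,.055)[:2] for p in S]);print('side top',*[plane('side',p,.055)[:2] for p in D])
for n,L in(('scene',S),('side',D)):
    q=np.array([plane(n,p,.055) for p in L]);print(n,q.mean(0),[np.linalg.norm(q[i]-q[i-1]).round(4) for i in range(4)])
print('lever end',tri((229,298),(384.5,169)))
print('lever red centroid',tri((225.2,302),(386.7,171.6)))
k=tri((317.8,233.1),(331.6,219.8));print('knob',k,plane('scene',(317.8,233.1),.134),plane('side',(331.6,219.8),.134))
og=tri((299.3,281.1),(337.1,200.6));print('orange',og,plane('scene',(299.3,281.1),.092),plane('side',(337.1,200.6),.092))
f=cv2.imread('pics/side0.png')
print('green',plane('scene',(335.9,215.9),.092),plane('side',(326,268.5),.092),tri((335.9,215.9),(326,268.5)))
E
```

```text
scene top [ 0.3815 -0.2965] [ 0.4543 -0.2484] [ 0.4931 -0.3026] [ 0.4186 -0.3503]
side top [ 0.4528 -0.2411] [ 0.4887 -0.2985] [ 0.4162 -0.3446] [ 0.3805 -0.2869]
scene [ 0.4369 -0.2994  0.055 ] [np.float64(0.0654), np.float64(0.0873), np.float64(0.0667), np.float64(0.0884)]
side [ 0.4345 -0.2928  0.055 ] [np.float64(0.0855), np.float64(0.0677), np.float64(0.0859), np.float64(0.0678)]
lever end [ 0.4607 -0.2808  0.1085]
lever red centroid [ 0.4542 -0.2869  0.0964]
knob [ 0.5338 -0.034   0.1332] [ 0.5327 -0.0351  0.134 ] [ 0.535  -0.0323  0.134 ]
orange [ 0.554  -0.1479  0.0872] [ 0.5554 -0.1515  0.092 ] [ 0.5535 -0.1424  0.092 ]
green [0.5158 0.0766 0.092 ] [0.5146 0.0804 0.092 ] [0.5149 0.0786 0.0899]
```

Request:
step_arm([
  {"dx":-41,"dy":-27,"gripper":-1},
  {"dx":-41,"dy":-27,"gripper":-1},
  {"dx":-41,"dy":-27,"gripper":-1},
  {"dx":-41,"dy":-27,"gripper":-1},
  {"dx":-41,"dy":-27,"gripper":-1},
  {"dx":-41,"dy":-27,"gripper":-1},
  {"rz":-8.25,"gripper":-1},
  {"rz":-8.25,"gripper":-1},
  {"rz":-8.25,"gripper":-1},
  {"rz":-8.25,"gripper":-1},
  {"gripper":-1},
], grip_force=60)

```text
invalid input at $.moves[0]: expected keys rx, ry, rz, dx, dy, dz, gripper
```

Request:
step_arm([
  {"rx":0,"ry":0,"rz":0,"dx":-41,"dy":-27,"dz":0,"gripper":-1},
  {"rx":0,"ry":0,"rz":0,"dx":-41,"dy":-27,"dz":0,"gripper":-1},
  {"rx":0,"ry":0,"rz":0,"dx":-41,"dy":-27,"dz":0,"gripper":-1},
  {"rx":0,"ry":0,"rz":0,"dx":-41,"dy":-27,"dz":0,"gripper":-1},
  {"rx":0,"ry":0,"rz":0,"dx":-41,"dy":-27,"dz":0,"gripper":-1},
  {"rx":0,"ry":0,"rz":0,"dx":-41,"dy":-27,"dz":0,"gripper":-1},
  {"rx":0,"ry":0,"rz":-8.25,"dx":0,"dy":0,"dz":0,"gripper":-1},
  {"rx":0,"ry":0,"rz":-8.25,"dx":0,"dy":0,"dz":0,"gripper":-1},
  {"rx":0,"ry":0,"rz":-8.25,"dx":0,"dy":0,"dz":0,"gripper":-1},
  {"rx":0,"ry":0,"rz":-8.25,"dx":0,"dy":0,"dz":0,"gripper":-1},
  {"rx":0,"ry":0,"rz":0,"dx":0,"dy":0,"dz":0,"gripper":-1},
], grip_force=60)

```text
clock: 1.48
tcp_pos: [0.5127, -0.246, 0.2529]
orientation: [-1.501, -2.759, -0.0]
contact_force: [0.1, 0.5, 0.3]
grip_width: 0.0002
gripper_force: 0.0
```

Request:
step_arm([
  {"rx":0,"ry":0,"rz":0,"dx":0,"dy":0,"dz":36,"gripper":-1},
  {"rx":0,"ry":0,"rz":0,"dx":0,"dy":0,"dz":36,"gripper":-1},
  {"rx":0,"ry":0,"rz":0,"dx":0,"dy":0,"dz":36,"gripper":-1},
  {"rx":0,"ry":0,"rz":0,"dx":0,"dy":0,"dz":34,"gripper":-1},
  {"rx":0,"ry":0,"rz":0,"dx":0,"dy":0,"dz":0,"gripper":-1},
  {"rx":0,"ry":0,"rz":0,"dx":0,"dy":-12,"dz":0,"gripper":-1},
  {"rx":0,"ry":0,"rz":0,"dx":0,"dy":-12,"dz":0,"gripper":-1},
  {"rx":0,"ry":0,"rz":0,"dx":0,"dy":-8,"dz":0,"gripper":-1},
  {"rx":0,"ry":0,"rz":0,"dx":0,"dy":-8,"dz":0,"gripper":-1},
  {"rx":0,"ry":0,"rz":0,"dx":0,"dy":-8,"dz":0,"gripper":-1},
  {"rx":0,"ry":0,"rz":0,"dx":0,"dy":-8,"dz":0,"gripper":-1},
  {"rx":0,"ry":0,"rz":0,"dx":0,"dy":-8,"dz":0,"gripper":-1},
  {"rx":0,"ry":0,"rz":0,"dx":0,"dy":-8,"dz":0,"gripper":-1},
  {"rx":0,"ry":0,"rz":0,"dx":0,"dy":-8,"dz":0,"gripper":-1},
  {"rx":0,"ry":0,"rz":0,"dx":0,"dy":0,"dz":0,"gripper":-1},
  {"rx":0,"ry":0,"rz":0,"dx":0,"dy":0,"dz":0,"gripper":-1},
])

```text
clock: 3.48
tcp_pos: [0.4461, -0.2895, 0.1113]
orientation: [1.499, 2.761, 0.0]
contact_force: [0.4, 0.4, 0.7]
grip_width: -0.0
gripper_force: 0.0
```

```bash
python3 - <<'E'
from h import *
a=cv2.resize(r.grab_frame('scene')[230:350,130:290],None,fx=2.5,fy=2.5);b=cv2.resize(r.grab_frame('side')[120:240,330:490],None,fx=2.5,fy=2.5)
cv2.imwrite('pics/lev1.png',np.hstack([a,b]))
E
```

```text
(no output)
```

View pics/lev1.png

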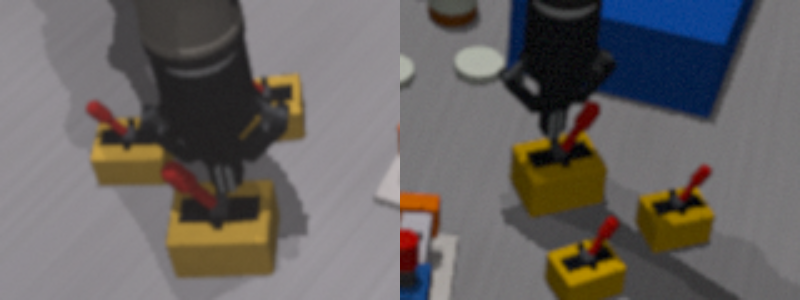

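The lever now leans to −x. I'll retract, move over the knob and measure the lever and knob again.

Request:
step_arm([
  {"rx":0,"ry":0,"rz":0,"dx":0,"dy":4,"dz":-30,"gripper":-1},
  {"rx":0,"ry":0,"rz":0,"dx":0,"dy":0,"dz":-40,"gripper":-1},
  {"rx":0,"ry":0,"rz":0,"dx":0,"dy":0,"dz":-40,"gripper":-1},
  {"rx":0,"ry":0,"rz":0,"dx":0,"dy":0,"dz":-30,"gripper":-1},
  {"rx":0,"ry":0,"rz":7.8,"dx":0,"dy":0,"dz":0,"gripper":1},
  {"rx":0,"ry":0,"rz":7.8,"dx":0,"dy":0,"dz":0,"gripper":1},
  {"rx":0,"ry":0,"rz":7.8,"dx":0,"dy":0,"dz":0,"gripper":1},
  {"rx":0,"ry":0,"rz":0,"dx":47,"dy":25,"dz":0,"gripper":1},
  {"rx":0,"ry":0,"rz":0,"dx":47,"dy":25,"dz":0,"gripper":1},
  {"rx":0,"ry":0,"rz":0,"dx":47,"dy":25,"dz":0,"gripper":1},
  {"rx":0,"ry":0,"rz":0,"dx":47,"dy":25,"dz":0,"gripper":1},
  {"rx":0,"ry":0,"rz":0,"dx":47,"dy":25,"dz":0,"gripper":1},
  {"rx":0,"ry":0,"rz":0,"dx":0,"dy":0,"dz":0,"gripper":1},
  {"rx":0,"ry":0,"rz":0,"dx":0,"dy":0,"dz":0,"gripper":1},
])

```text
clock: 5.32
tcp_pos: [0.5332, -0.0351, 0.2511]
orientation: [-2.027, -2.4, 0.001]
contact_force: [-0.6, 0.5, 0.7]
grip_width: 0.0851
gripper_force: 0.0
```

```bash
python3 - <<'E'
from h import *
np.set_printoptions(precision=4,suppress=True)
o=r.get_obs();print(o['tcp_pos'],o['orientation'])
f={n:r.grab_frame(n) for n in("scene","side")}
B={'scene':(150,195,370,345),'side':(310,150,470,290)}
g={}
for n in f:
    for s,c,m in blobs(f[n],'red',B[n]): print(n,s,c)
# expected OFF projected tip
d=np.array([np.cos(.57),np.sin(.57),0]);t=np.array([.4355,-.295,.058])-d*.060*np.sin(.55)+[0,0,.06*np.cos(.55)]
print('OFF tip',proj('scene',t),proj('side',t))
a=cv2.resize(f['scene'][200:345,180:360],None,fx=2.2,fy=2.2)
w=r.grab_frame('wrist');cv2.imwrite('pics/v2.png',np.hstack([a,cv2.resize(w,(396,319))]))
E
```

```text
[ 0.5332 -0.0351  0.2511] [-2.0272 -2.3999  0.0011]
scene [314, 226, 9, 16, 124] [317.9, 233.6]
scene [221, 255, 14, 12, 52] [226.9, 260.0]
scene [165, 271, 15, 13, 56] [171.5, 276.1]
scene [195, 294, 21, 19, 137] [203.8, 302.6]
side [394, 161, 16, 19, 92] [402.5, 168.6]
side [442, 186, 12, 15, 49] [448.3, 191.7]
side [406, 207, 11, 15, 53] [411.6, 212.7]
side [327, 212, 10, 17, 141] [331.6, 220.1]
OFF tip [201.4467 297.853 ] [405.9844 165.0701]
```

View pics/v2.png

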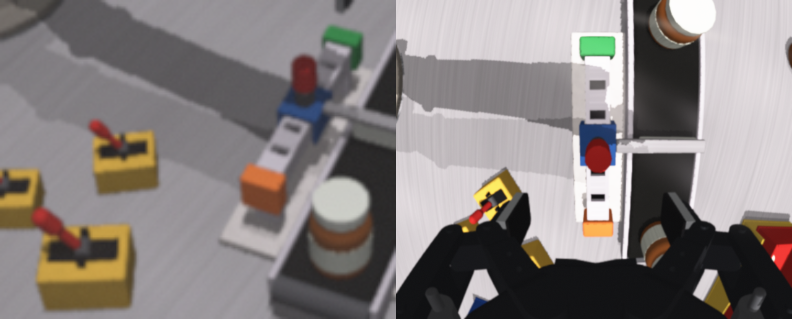

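The lever matches the OFF projection in both views, and the knob is unmoved below the gripper. Descend and grip.

Request:
step_arm([
  {"rx":0,"ry":0,"rz":0,"dx":1,"dy":1,"dz":28,"gripper":1},
  {"rx":0,"ry":0,"rz":0,"dx":0,"dy":0,"dz":28,"gripper":1},
  {"rx":0,"ry":0,"rz":0,"dx":0,"dy":0,"dz":28,"gripper":1},
  {"rx":0,"ry":0,"rz":0,"dx":0,"dy":0,"dz":28,"gripper":1},
  {"rx":0,"ry":0,"rz":0,"dx":0,"dy":0,"dz":0,"gripper":-1},
  {"rx":0,"ry":0,"rz":0,"dx":0,"dy":0,"dz":0,"gripper":-1},
  {"rx":0,"ry":0,"rz":0,"dx":0,"dy":0,"dz":0,"gripper":-1},
  {"rx":0,"ry":0,"rz":0,"dx":0,"dy":0,"dz":0,"gripper":-1},
  {"rx":0,"ry":0,"rz":0,"dx":0,"dy":0,"dz":0,"gripper":-1},
  {"rx":0,"ry":0,"rz":0,"dx":0,"dy":0,"dz":0,"gripper":-1},
], grip_force=60)

```text
clock: 6.72
tcp_pos: [0.5351, -0.0338, 0.1399]
orientation: [2.027, 2.398, 0.002]
contact_force: [3.8, -0.7, 0.9]
grip_width: 0.0268
gripper_force: 59.1
```

Request:
step_arm([
  {"rx":0,"ry":0,"rz":0,"dx":0,"dy":0,"dz":-5,"gripper":-1},
  {"rx":0,"ry":0,"rz":0,"dx":0,"dy":0,"dz":-5,"gripper":-1},
  {"rx":0,"ry":0,"rz":0,"dx":0,"dy":0,"dz":-5,"gripper":-1},
  {"rx":0,"ry":0,"rz":0,"dx":0,"dy":0,"dz":0,"gripper":-1},
  {"rx":0,"ry":0,"rz":0,"dx":0,"dy":0,"dz":0,"gripper":-1},
])

```text
clock: 7.35
tcp_pos: [0.5349, -0.0334, 0.154]
orientation: [2.027, 2.399, 0.002]
contact_force: [7.8, -0.6, -9.1]
grip_width: 0.0267
gripper_force: 59.7
```

The force of about 10 N over 14 mm matches the spring, so the pin is out. Shift 35 mm.

Request:
step_arm([
  {"rx":0,"ry":0,"rz":0,"dx":7,"dy":0,"dz":0,"gripper":-1},
  {"rx":0,"ry":0,"rz":0,"dx":7,"dy":0,"dz":0,"gripper":-1},
  {"rx":0,"ry":0,"rz":0,"dx":7,"dy":0,"dz":0,"gripper":-1},
  {"rx":0,"ry":0,"rz":0,"dx":7,"dy":0,"dz":0,"gripper":-1},
  {"rx":0,"ry":0,"rz":0,"dx":7,"dy":0,"dz":0,"gripper":-1},
  {"rx":0,"ry":0,"rz":0,"dx":0,"dy":0,"dz":0,"gripper":-1},
  {"rx":0,"ry":0,"rz":0,"dx":0,"dy":0,"dz":0,"gripper":-1},
])

```text
clock: 8.22
tcp_pos: [0.5287, 0.0021, 0.1538]
orientation: [-2.026, -2.4, -0.003]
contact_force: [5.6, 2.5, -8.2]
grip_width: 0.0265
gripper_force: 59.6
```

Request:
step_arm([
  {"rx":0,"ry":0,"rz":0,"dx":-1,"dy":0,"dz":2,"gripper":-1},
  {"rx":0,"ry":0,"rz":0,"dx":0,"dy":0,"dz":2,"gripper":-1},
  {"rx":0,"ry":0,"rz":0,"dx":0,"dy":0,"dz":2,"gripper":-1},
  {"rx":0,"ry":0,"rz":0,"dx":0,"dy":0,"dz":2,"gripper":-1},
  {"rx":0,"ry":0,"rz":0,"dx":0,"dy":0,"dz":0,"gripper":-1},
  {"rx":0,"ry":0,"rz":0,"dx":0,"dy":0,"dz":0,"gripper":-1},
])

```text
clock: 8.98
tcp_pos: [0.529, 0.0009, 0.1464]
orientation: [2.027, 2.4, 0.003]
contact_force: [4.3, 2.1, -3.9]
grip_width: 0.0263
gripper_force: 59.8
```

The pin is below 0.016 with no resistance, so it is entering the hole.

Request:
step_arm([
  {"rx":0,"ry":0,"rz":0,"dx":0,"dy":0,"dz":3,"gripper":-1},
  {"rx":0,"ry":0,"rz":0,"dx":0,"dy":0,"dz":3,"gripper":-1},
  {"rx":0,"ry":0,"rz":0,"dx":0,"dy":0,"dz":2,"gripper":-1},
  {"rx":0,"ry":0,"rz":0,"dx":0,"dy":0,"dz":2,"gripper":-1},
  {"rx":0,"ry":0,"rz":0,"dx":0,"dy":0,"dz":2,"gripper":-1},
  {"rx":0,"ry":0,"rz":0,"dx":0,"dy":0,"dz":0,"gripper":-1},
  {"rx":0,"ry":0,"rz":0,"dx":0,"dy":0,"dz":0,"gripper":-1},
])

```text
clock: 9.85
tcp_pos: [0.5292, 0.0, 0.1348]
orientation: [2.027, 2.399, 0.002]
contact_force: [5.8, 2.2, 4.1]
grip_width: 0.0268
gripper_force: 60.8
```

Request:
step_arm([
  {"rx":0,"ry":0,"rz":0,"dx":0,"dy":0,"dz":1,"gripper":-1},
  {"rx":0,"ry":0,"rz":0,"dx":0,"dy":0,"dz":1,"gripper":-1},
  {"rx":0,"ry":0,"rz":0,"dx":0,"dy":0,"dz":1,"gripper":-1},
  {"rx":0,"ry":0,"rz":0,"dx":0,"dy":0,"dz":0,"gripper":-1},
  {"rx":0,"ry":0,"rz":0,"dx":0,"dy":0,"dz":0,"gripper":-1},
])

```text
clock: 10.48
tcp_pos: [0.5294, -0.0003, 0.134]
orientation: [2.027, 2.398, 0.002]
contact_force: [-3.1, 1.6, 27.0]
grip_width: 0.0264
gripper_force: 63.5
```

```bash
python3 - <<'E'
from h import *
o=r.get_obs();print(o['tcp_pos'],o['contact_force'])
a=cv2.resize(r.grab_frame('scene')[190:340,180:360],None,fx=2.2,fy=2.2);b=cv2.resize(r.grab_frame('side')[160:310,280:460],None,fx=2.2,fy=2.2)
cv2.imwrite('pics/v3.png',np.hstack([a,b]))
E
```

```text
[ 5.29435027e-01 -3.11397345e-04  1.34020845e-01] [-3.12767176  1.5635712  27.03902458]
```

View pics/v3.png

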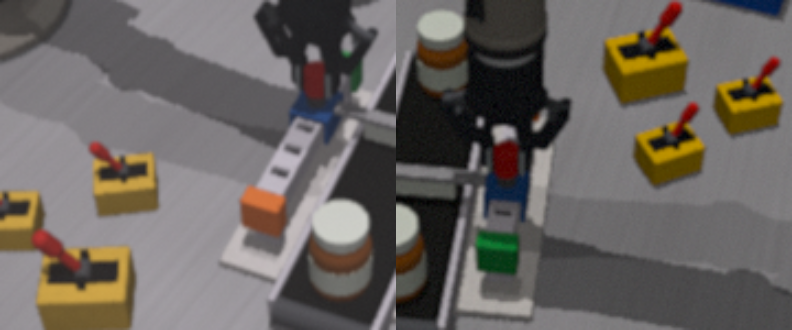

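The slide is one hole closer to the green cap: three free holes towards orange, one towards green. The lever is OFF. The push met a hard stop at 27 N, about 6 mm below the let-go height, so the pin is home.

```bash
python3 -c "
from bench import r
print(r.hand_in())"
```

```text
the job is handed in; nothing more can be done
None
```

I handed the job in with the isolator lever OFF, the slide one hole nearer the green cap, and the gripper still holding the knob down against its hard stop with 27 N; `hand_in` returned no verdict.

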